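Open the round waste caddy by its lever and ease the lid shut

TASK

Press the front lever of the round steel waste caddy (not the square one) all the way down so that its lid stands wide open, and keep it fully open for three seconds so that scraps could be tipped in. Then let the lever up slowly, taking about two seconds and staying in contact until the lid is fully shut, so that the lid never drops or slams, and move clear. Only press the lever: do not grip it, do not touch the lid, keep the square caddy shut, and leave the other things where they stand.

Things in the scene. Friction and masses are not known exactly. Their poses are not given: they have to be found in the camera images.
- round_caddy: round steel waste caddy, 160 mm across, 148 mm tall to its rim, about 162 mm with the lid shut, fixed to the worktop. Origin at the centre of its underside, z up; its lever sticks out along its own -x, its lid hinge is at +x.
- round_pad (a point): top centre of the black ribbed pad at the end of the round caddy's lever: 30 mm wide (caddy y), 32 mm long (caddy x), 90 mm out from the lever's hinge; about 127 mm above the worktop at rest, 90 mm when fully pressed; its path is almost straight down.
- round_lever (a joint): the round caddy's front lever, hinged about a level axis 105 mm above the worktop. 0 = at rest (lid shut, lever tilted 0.21 rad upward), grows as the lever is pressed down, 0.42 = lower stop (lid wide open, 1.26 rad). The lid turns 3 rad for each rad of the lever (rigid linkage). The lid's weight alone brings the lever back up: pressing the pad takes about 5 to 9 N, most at the start of the stroke, and if let go it flies back and the lid slams.
- round_lid: lid of the round caddy, origin on the hinge at the rear rim; in the open position it stands up at the rear and stays behind the lever.
- square_caddy: square steel waste caddy, 140x140 mm, 148 mm tall to its rim, about 162 mm with the lid shut, fixed to the worktop. Origin at the centre of its underside, z up; its lever sticks out along its own -x, its lid hinge is at +x. Same kind of lever and lid as the round one.
- square_pad (a point): top centre of the black ribbed pad at the end of the square caddy's lever: 30 mm wide (caddy y), 32 mm long (caddy x), 90 mm out from the lever's hinge; about 127 mm above the worktop at rest, 90 mm when fully pressed; its path is almost straight down.
- square_lever (a joint): the square caddy's front lever, 0 = lid shut, grows as pressed
- bowl: white bowl with leftovers and a spoon, 123x163x76 mm, loose, a bystander; origin at its underside
- spice: spice jar with a red cap, 43 mm across, 99 mm tall, loose, a bystander; origin at its underside
- shaker: small shaker with a grey cap, 44 mm across, 90 mm tall, loose, a bystander; origin at its underside
- timer: round kitchen timer, 63 mm across, 53 mm tall, loose, a bystander; origin at its underside
- pot: low round lidded pot, 63 mm across, 34 mm tall, loose, a bystander; origin at its underside
- tin: small food tin, 58 mm across, 72 mm tall, loose, a bystander; origin at its underside
- square_lid: lid of the square caddy, origin on the hinge at the rear rim; in the open position it stands up at the rear and stays behind the lever.

How it is judged:
By the outcome, as a careful person would: the job done as asked, in the order asked, and still so for the second after the job is handed in, with the robot touching nothing.
It also fails if it takes over 48 s, if anything falls off the work surface, if the arm or the gripper's body presses on something with over 40 N, if the wrist force passes 120 N, or if a joint passes its speed limit or range.

ROBOT

A 7-joint arm with a two-finger parallel gripper is mounted at the origin on a cart in front of the work surface, level with it; the furniture and walls round the work are solid. World frame = base frame: x ahead of the robot, y to its left, z up, the work surface at z = 0. Lengths are in m, angles in rad, forces in N, time in s.
With the tool pointing down it reaches from about 0.4 to 0.85 m from the base axis. Payload 10.4 kg.
Tool frame: the origin (TCP) lies between the finger pads; the fingertips stand 17 mm ahead of it and the grasp point (between the pads) lies 2 mm behind it; z points along the fingers, y is the line along which they close (so a half turn about z gives the same grasp; the last joint's range is limited). The gripper opens to 85 mm and grips with 20 to 120 N. Pads are 22 mm wide; open, the fingers measure 114 mm over their backs; the gripper's body (76 mm by 85 mm) begins 54 mm behind the grasp point. The pads swing forward as they close: fully open they stand 13 mm farther back than shut.
Start: joints at [-1.287, 0.332, -0.065, 1.46, 0.022, 1.35, -0.088], TCP at [0.189, 0.596, 0.248] pointing down, gripper open.
Joint ranges: [-2.6, 2.6], [-0.5, 2.12], [-1.47, 1.34], [0.16, 2.42], [-1.27, 4.41], [0.06, 2.06], [-2.6, 2.6]. Speed limits (rad/s): [2.22, 2.22, 2.79, 2.79, 3.14, 3.14, 3.14].

INTERFACE

Orientations are given as a unit quaternion [x, y, z, w].
In Python, from workcell import readout, imaging, manip gives the robot as it stands. The module is installed in compiled form; this text tells all that it offers.
- The arm moves only by the shell command python3 -m crank 'ROWS' [OPENING] [FORCE]. ROWS is JSON, a list of rows, each a list of 4 numbers: the shift along the tool's x, y, z as a fraction of full scale, then the turn about the tool's z as a fraction of full scale. In form: [[x, y, z, yaw], ...]. A call has 1 to 5 rows; each row is the pose to reach, as a shift and turn from the pose commanded when the call began, along the tool's axes at that moment; what a row does not reach only later rows make up. Full scale, the value 1, is 400 mm for a shift and 60 degrees for a turn. A row lasts 1/12 s, in which the tool goes at most 41.7 mm and 7.16 degrees, less where a joint would pass 70% of its speed; a pose out of reach is approached as far as the arm can. A call with a number of a shift or a turn outside -1 to 1 is refused whole. A call with a gripper value outside its range is refused whole. OPENING is the gripper command: -1 is shut, 1 is fully open, values between are in proportion, set as the call begins (- or left out, the last holds). The fingers move at their own pace and stop on an object; FORCE is the grip in N (left out, the last holds). Time passes only in rows, so rows that repeat a pose let the fingers close. It gives the time, the measured TCP pose, the force, the opening and the grip force at its end, in the units of the state.
- readout.get_obs(): the state, without advancing time (a new reading comes with each control period).
- imaging.camera(name): name is "scene" or "top" or "wrist"; returns a dict with "color" (384x512x3 uint8, red, green, blue), "fx", "fy", "cx", "cy" (pixels), "k1" (the pictures are not rectified: a ray, as slopes to the right and down, at radius r is drawn at 1 + k1 r^2 times it, then the intrinsics apply), "rvec" (rotation vector, rad) and "tvec" (3), from world to camera coordinates, as OpenCV has them. Camera axes: x right, y down, z forward; pixel columns grow to the right and rows downward; lengths in m; the calibration is good to about 2 mm. A picture is of the moment at which its call begins. There is no depth.
- manip.hand_in(): hands the job in; it is judged then, once.
The state is a dict: "clock": time; "joint_pos": joint angles; "joint_velocities": joint speeds; "tau": joint torques, N m; "position": TCP position; "ee_rot": TCP orientation; "ft_force": force on the tool from outside, world axes, zero at the start; "torque": the same for the moment, N m; "grip_width": opening from 0.0 (shut) to 1.0 (fully open); "grasp_force": force on a finger pad.
Only numpy, scipy, OpenCV 4.12 (cv2) and the standard library are available. Lean on these libraries where they do the work, as an engineer would, in place of code of your own. Each camera call takes 0.05 s, during which the arm holds its last target. There are 200 camera calls.

## Working session

There is one attempt and no reset: what is moved stays moved. The work goes in short steps, Python scripts to look and compute and a shell command to move; the robot and the scene stay as the last step left them, time stands still between calls to the robot, and variables do not carry over. Pictures are saved under pics/ and viewed, at most 10 in all, crops included, and the job is handed in when it is done.

```bash
mkdir -p pics
cat > h.py <<'E'
import numpy as np, cv2
from workcell import readout, imaging, manip
def cam(n):
    c=imaging.camera(n); c['R']=cv2.Rodrigues(np.array(c['rvec'],float))[0]; c['t']=np.array(c['tvec'],float).ravel(); return c
def ray(c,u,v):
    d=np.array([(u-c['cx'])/c['fx'],(v-c['cy'])/c['fy']]); s=d.copy()
    for _ in range(30): s=d/(1+c['k1']*(s@s))
    return -c['R'].T@c['t'], c['R'].T@np.array([s[0],s[1],1])
def onz(c,u,v,z):
    o,d=ray(c,u,v); return o+d*(z-o[2])/d[2]
def proj(c,p):
    q=c['R']@np.array(p,float)+c['t']; s=q[:2]/q[2]; s=s*(1+c['k1']*(s@s)); return s*[c['fx'],c['fy']]+[c['cx'],c['cy']]
def tri(c1,p1,c2,p2):
    o1,d1=ray(c1,*p1); o2,d2=ray(c2,*p2); s=np.linalg.lstsq(np.c_[d1,-d2],o2-o1,rcond=None)[0]
    a,b=o1+d1*s[0],o2+d2*s[1]; return (a+b)/2,np.linalg.norm(a-b)
E
python3 - <<'E'
from h import *
for n in("scene","top"):
    c=cam(n); cv2.imwrite(f"pics/{n}0.png",cv2.resize(c['color'][:,:,::-1],(800,600),interpolation=cv2.INTER_CUBIC)); print(n,-c['R'].T@c['t'],c['fx'])
    np.save(f"pics/{n}0.npy",c,allow_pickle=True)
print(readout.get_obs())
E
```

```text
scene [-0.21418559 -0.59998164  1.14310739] 413.51284425491696
top [0.48450289 0.00790533 1.46905443] 465.2100528131046
{'clock': 0.1, 'joint_pos': array([-1.28660792,  0.33282692, -0.06470261,  1.46084888,  0.02159478,
        1.34988214, -0.0884998 ]), 'joint_velocities': array([ 0.00112352, -0.00084301,  0.00017823, -0.0010256 ,  0.00044105,
        0.00052902, -0.00208689]), 'tau': array([ 3.49655631e-03, -6.26751494e+01,  4.99976857e-02, -3.92423344e+01,
        1.62783335e-02,  7.02131903e-03,  3.08314884e-05]), 'position': array([0.18865509, 0.5955269 , 0.24758811]), 'ee_rot': array([ 1.52783168e-01,  9.88259531e-01, -6.30940308e-04, -7.22279562e-05]), 'ft_force': array([1.36490909, 0.79146673, 0.34340275]), 'torque': array([ 0.04210055, -0.0088482 ,  0.00254379]), 'grasp_force': 0.0, 'grip_width': 1.0003068531409578}
```

View pics/scene0.png

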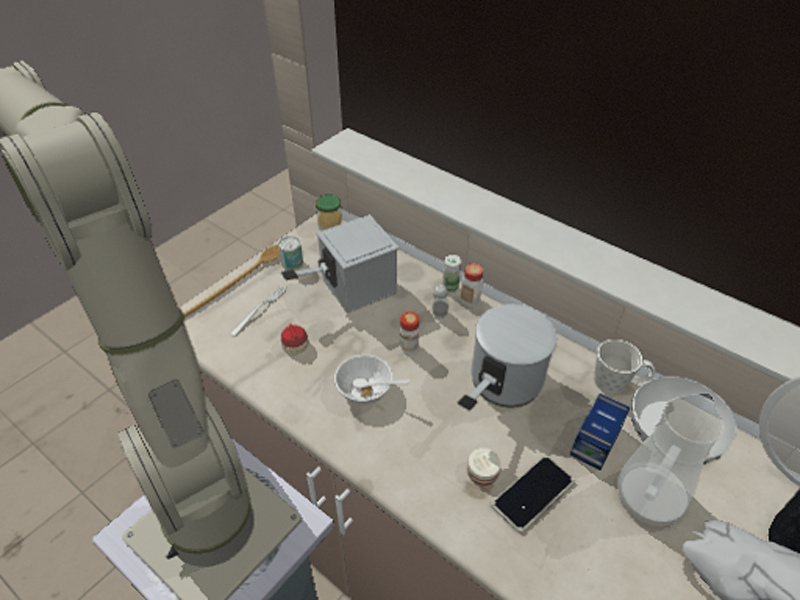

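View pics/top0.png

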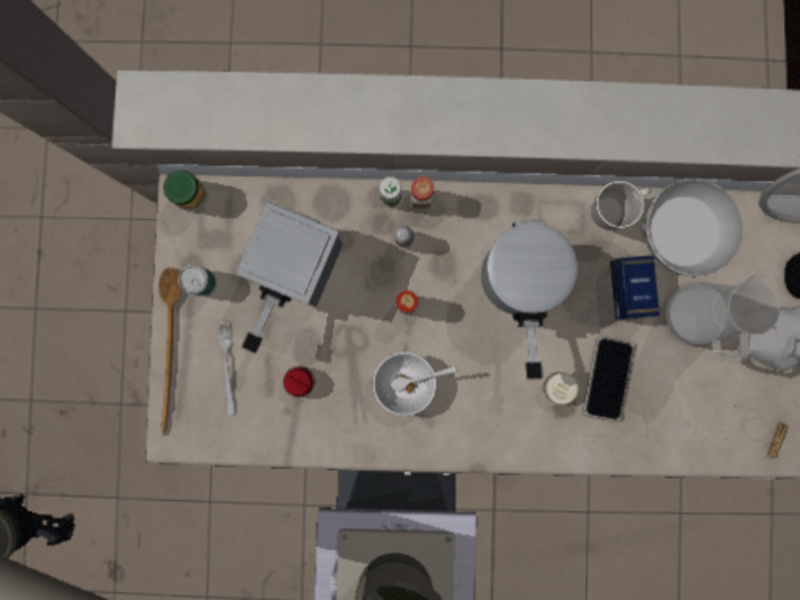

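The round caddy's lid is at about (532,268) in the top view and its black pad at (534,370), which is (468,401) in the scene view. The cream pot stands right next to the pad at (562,388). The square caddy is at the upper left, and the gripper is at the far left, off the worktop.

Run:
```python
from h import *
C={n:np.load(f"pics/{n}0.npy",allow_pickle=True).item() for n in("scene","top")}
s=512/800
def blob(n,u,v,r=14):
    g=C[n]['color'].max(2); u*=s;v*=s
    m=(g<45).astype(np.uint8); k,l,st,ce=cv2.connectedComponentsWithStats(m)
    i=min(range(1,k),key=lambda i:np.hypot(*(ce[i]-[u,v]))+(st[i,4]<15)*99); print(n,st[i],ce[i]); return ce[i]
a=blob('top',534,370); b=blob('scene',468,401)
print('pad tri',tri(C['top'],a,C['scene'],b),'z.127',onz(C['top'],*a,.125),onz(C['scene'],*b,.125))
# lid circle
g=C['top']['color']; 
lid=onz(C['top'],532*s,268*s,.16);print('lid',lid)
for nm,u,v,z in(('lidL',487,268,.16),('lidR',577,268,.16),('pot',562,388,.034),('bowl',405,384,.07),('potR',578,388,.03),('potL',545,388,.03),('spoon',455,371,.08),('red',407,301,.09),('phone',610,378,.01),('box',635,288,.1)):
    print(nm,onz(C['top'],u*s,v*s,z).round(3))
im=C['top']['color'][150:270,290:410,::-1]; cv2.imwrite('pics/crop.png',cv2.resize(im,None,fx=5,fy=5,interpolation=cv2.INTER_CUBIC))
```

```text
top [337 233   9   9  76] [341.26315789 236.86842105]
scene [294 254  11   8  39] [298.92307692 257.35897436]
pad tri (array([ 0.44334876, -0.24480209,  0.12147908]), np.float64(0.0009297167647323121)) z.127 [ 0.44317247 -0.24377035  0.125     ] [ 0.4414058  -0.24636597  0.125     ]
lid [ 0.62856153 -0.23218686  0.16      ]
lidL [ 0.626 -0.15   0.16 ]
lidR [ 0.631 -0.314  0.16 ]
pot [ 0.407 -0.318  0.034]
bowl [ 0.409 -0.009  0.07 ]
potR [ 0.407 -0.351  0.03 ]
potL [ 0.406 -0.286  0.03 ]
spoon [ 0.436 -0.103  0.08 ]
red [ 0.567 -0.008  0.09 ]
phone [ 0.428 -0.421  0.01 ]
box [ 0.603 -0.441  0.1  ]
```

View pics/crop.png

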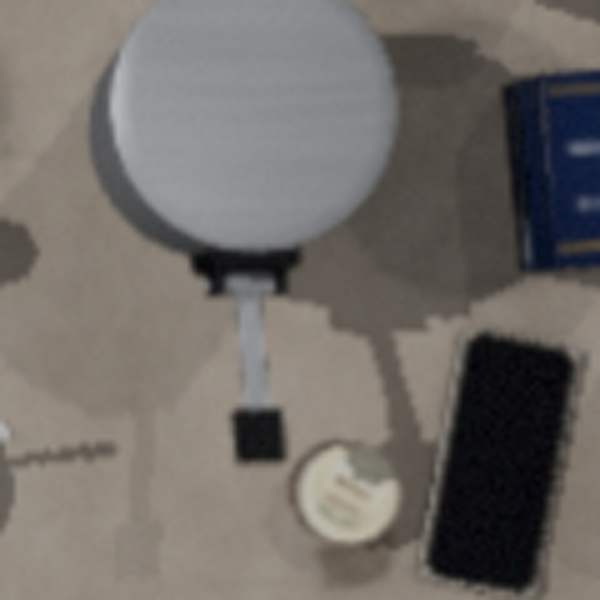

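The two views agree to 1 mm on the pad: (0.443, -0.244, 0.12–0.125), which matches the 0.127 height given. I'll carry the shut gripper over at z≈0.248, above everything on the worktop.

```bash
python3 -m crank '[[-0.49,-0.23,0,0],[-0.49,-0.23,0,0],[-0.49,-0.23,0,0],[-0.49,-0.23,0,0],[-0.49,-0.23,0,0]]' -1 20
python3 -m crank '[[-0.35,-0.36,0,0],[-0.35,-0.36,0,0],[-0.35,-0.36,0,0],[-0.35,-0.36,0,0],[-0.35,-0.36,0,0]]'
```

```text
clock: 0.52
position: [0.3428, 0.4527, 0.2481]
ee_rot: [0.153, 0.988, -0.0, -0.0]
ft_force: [0.7, 0.2, 0.3]
grip_width: 0.299
grasp_force: 0.0
clock: 0.93
position: [0.4328, 0.2717, 0.2482]
ee_rot: [0.154, 0.988, -0.0, 0.0]
ft_force: [-0.0, -0.1, -0.1]
grip_width: 0.001
grasp_force: 0.0
```

```bash
python3 -m crank '[[-0.22,-0.45,0,0],[-0.22,-0.45,0,0],[-0.22,-0.45,0,0],[-0.22,-0.45,0,0],[-0.22,-0.45,0,0]]'
python3 -m crank '[[-0.15,-0.47,0,0],[-0.15,-0.47,0,0],[-0.15,-0.47,0,0],[-0.15,-0.47,0,0],[-0.15,-0.47,0,0]]'
python3 -m crank '[[-0.02,-0.29,0,0],[-0.02,-0.29,0,0],[-0.02,-0.29,0,0],[-0.02,-0.29,0,0],[-0.02,-0.29,0,0]]'
```

```text
clock: 1.35
position: [0.4611, 0.0734, 0.2482]
ee_rot: [0.154, 0.988, -0.0, -0.0]
ft_force: [0.2, -0.3, 0.0]
grip_width: 0.001
grasp_force: 0.0
clock: 1.77
position: [0.4608, -0.1243, 0.2483]
ee_rot: [0.154, 0.988, -0.0, 0.0]
ft_force: [0.4, -0.1, -0.1]
grip_width: 0.001
grasp_force: 0.0
clock: 2.18
position: [0.4334, -0.2353, 0.2481]
ee_rot: [0.155, 0.988, -0.0, -0.0]
ft_force: [0.8, 1.5, -0.0]
grip_width: 0.001
grasp_force: 0.0
```

```bash
python3 -m crank '[[-0.03,-0.014,0.05,0],[-0.03,-0.014,0.1,0],[-0.03,-0.014,0.15,0],[-0.03,-0.014,0.2,0],[-0.03,-0.014,0.2,0]]'
python3 - <<'E'
from h import *
o=readout.get_obs(); print(o['position'],o['ft_force'])
ims=[]
for n in("top","scene"):
    c=cam(n); p=np.array(o['position'])
    tip=p-[0,0,.017]; print(n,proj(c,tip)); u,v=proj(c,tip).astype(int)
    ims.append(cv2.resize(c['color'][v-50:v+50,u-50:u+50,::-1],(400,400),interpolation=cv2.INTER_CUBIC))
cv2.imwrite('pics/near.png',np.hstack(ims))
E
```

```text
clock: 2.6
position: [0.4427, -0.2401, 0.1648]
ee_rot: [0.152, 0.988, 0.0, -0.003]
ft_force: [-1.2, 0.2, -0.7]
grip_width: 0.002
grasp_force: 0.0
[ 0.44273681 -0.24011728  0.1647517 ] [-1.15358623  0.2231963  -0.68233303]
top [341.46954869 237.27541815]
scene [298.04303133 251.43219675]
```

View pics/near.png

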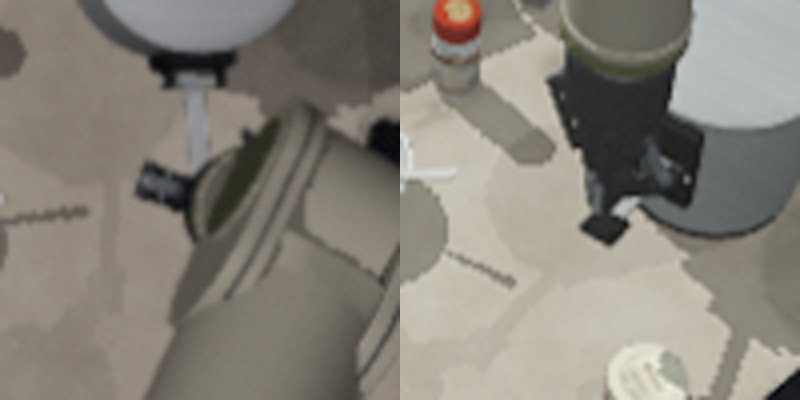

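The left crop shows the arm over the pad. In the right one the shut fingertips stand just above the pad, at about (605,225), with the pot well clear. I'll shift about 4 mm towards -y and press gently.

```bash
python3 -m crank '[[-0.003,-0.009,0.01,0],[-0.003,-0.009,0.02,0],[-0.003,-0.009,0.03,0],[-0.003,-0.009,0.04,0],[-0.003,-0.009,0.05,0]]'
python3 -m crank '[[0,0,0.005,0],[0,0,0.01,0],[0,0,0.015,0],[0,0,0.02,0],[0,0,0.025,0]]'
```

```text
clock: 3.12
position: [0.4443, -0.2463, 0.1481]
ee_rot: [0.153, 0.988, 0.0, 0.0]
ft_force: [-0.4, -0.3, -0.9]
grip_width: 0.001
grasp_force: 0.0
clock: 3.53
position: [0.4439, -0.2466, 0.1386]
ee_rot: [0.153, 0.988, 0.0, -0.0]
ft_force: [-4.0, -0.2, 7.6]
grip_width: -0.001
grasp_force: 3.3
```

```bash
python3 -m crank '[[0,0,0.007,0],[0,0,0.014,0],[0,0,0.021,0],[0,0,0.028,0],[0,0,0.035,0]]'
python3 -m crank '[[0,0,0.007,0],[0,0,0.014,0],[0,0,0.021,0],[0,0,0.028,0],[0,0,0.035,0]]'
```

```text
clock: 3.95
position: [0.4435, -0.2467, 0.1243]
ee_rot: [0.153, 0.988, 0.0, -0.001]
ft_force: [-4.5, -1.1, 6.2]
grip_width: 0.003
grasp_force: 3.2
clock: 4.37
position: [0.4442, -0.2466, 0.1102]
ee_rot: [0.153, 0.988, -0.0, 0.0]
ft_force: [-0.3, 0.1, 2.7]
grip_width: -0.001
grasp_force: 1.5
```

```bash
python3 -m crank '[[0,0,0.003,0],[0,0,0.006,0],[0,0,0.009,0],[0,0,0.009,0],[0,0,0.009,0]]'
python3 -m crank '[[0,0,0.003,0],[0,0,0.006,0],[0,0,0.006,0],[0,0,0.006,0]]'
```

```text
clock: 4.78
position: [0.4446, -0.2465, 0.1078]
ee_rot: [0.153, 0.988, 0.0, 0.0]
ft_force: [-5.7, 3.0, 16.8]
grip_width: -0.0
grasp_force: 8.9
clock: 5.12
position: [0.4448, -0.2466, 0.1069]
ee_rot: [0.153, 0.988, 0.001, 0.001]
ft_force: [-14.2, 7.0, 39.7]
grip_width: -0.001
grasp_force: 20.9
```

On the lower stop, as the force has risen sharply. I'll ease the force a little and hold.

```bash
python3 -m crank '[[0,0,-0.004,0],[0,0,-0.004,0],[0,0,-0.004,0],[0,0,-0.004,0],[0,0,-0.004,0]]'
python3 - <<'E'
from h import *
c=cam("scene"); cv2.imwrite('pics/open.png',cv2.resize(c['color'][100:300,200:440,::-1],(720,600)))
E
```

```text
clock: 5.53
position: [0.4446, -0.2465, 0.1075]
ee_rot: [0.153, 0.988, 0.001, 0.001]
ft_force: [-8.3, 3.8, 24.0]
grip_width: -0.002
grasp_force: 12.7
```

View pics/open.png

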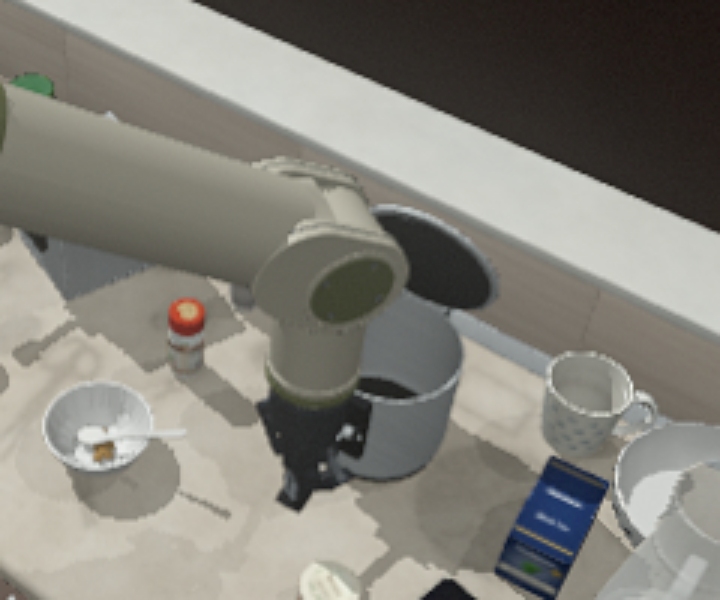

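The lid of the round caddy stands wide open at the rear, at about (440,255). The pad is under the fingertips at (295,495), and nothing else has moved. Now I'll hold for over 3 s.

```bash
python3 -m crank '[[0,0,0,0],[0,0,0,0],[0,0,0,0],[0,0,0,0],[0,0,0,0]]'
python3 -m crank '[[0,0,0,0],[0,0,0,0],[0,0,0,0],[0,0,0,0],[0,0,0,0]]' |head -2
python3 -m crank '[[0,0,0,0],[0,0,0,0],[0,0,0,0],[0,0,0,0],[0,0,0,0]]' |head -2
python3 -m crank '[[0,0,0,0],[0,0,0,0],[0,0,0,0],[0,0,0,0],[0,0,0,0]]' |head -2
python3 -m crank '[[0,0,0,0],[0,0,0,0],[0,0,0,0],[0,0,0,0],[0,0,0,0]]' |head -2
python3 -m crank '[[0,0,0,0],[0,0,0,0],[0,0,0,0],[0,0,0,0],[0,0,0,0]]' |head -2
python3 -m crank '[[0,0,0,0],[0,0,0,0],[0,0,0,0],[0,0,0,0],[0,0,0,0]]'
```

```text
clock: 6.0
position: [0.4446, -0.2465, 0.1075]
ee_rot: [0.153, 0.988, 0.001, 0.001]
ft_force: [-8.3, 2.9, 24.2]
grip_width: -0.002
grasp_force: 12.7
clock: 6.42
position: [0.4447, -0.2465, 0.1075]
clock: 6.83
position: [0.4447, -0.2465, 0.1075]
clock: 7.25
position: [0.4446, -0.2465, 0.1075]
clock: 7.67
position: [0.4446, -0.2465, 0.1075]
clock: 8.08
position: [0.4447, -0.2465, 0.1075]
clock: 8.5
position: [0.4446, -0.2465, 0.1075]
ee_rot: [0.153, 0.988, 0.001, 0.001]
ft_force: [-9.0, 2.9, 24.0]
grip_width: -0.006
grasp_force: 12.7
```

```bash
python3 -m crank '[[0,0,-0.004,0],[0,0,-0.008,0],[0,0,-0.012,0],[0,0,-0.016,0],[0,0,-0.02,0]]'
python3 -m crank '[[0,0,-0.004,0],[0,0,-0.008,0],[0,0,-0.012,0],[0,0,-0.016,0],[0,0,-0.02,0]]'
python3 -m crank '[[0,0,-0.004,0],[0,0,-0.008,0],[0,0,-0.012,0],[0,0,-0.016,0],[0,0,-0.02,0]]'
python3 -m crank '[[0,0,-0.004,0],[0,0,-0.008,0],[0,0,-0.012,0],[0,0,-0.016,0],[0,0,-0.02,0]]'
```

```text
clock: 8.92
position: [0.4439, -0.2463, 0.1138]
ee_rot: [0.153, 0.988, 0.0, -0.0]
ft_force: [-2.4, -0.5, 2.7]
grip_width: -0.001
grasp_force: 1.3
clock: 9.33
position: [0.4439, -0.2463, 0.122]
ee_rot: [0.153, 0.988, 0.0, -0.0]
ft_force: [-3.7, -1.1, 5.8]
grip_width: -0.003
grasp_force: 2.4
clock: 9.75
position: [0.4444, -0.2463, 0.1302]
ee_rot: [0.153, 0.988, 0.0, 0.0]
ft_force: [-2.6, 0.7, 5.5]
grip_width: -0.001
grasp_force: 2.6
clock: 10.17
position: [0.4453, -0.2463, 0.1386]
ee_rot: [0.153, 0.988, 0.0, 0.001]
ft_force: [0.9, 0.4, 5.3]
grip_width: -0.001
grasp_force: 2.9
```

```bash
python3 -m crank '[[0,0,-0.003,0],[0,0,-0.006,0],[0,0,-0.009,0],[0,0,-0.012,0],[0,0,-0.014,0]]'
```

```text
clock: 10.58
position: [0.4464, -0.2462, 0.1447]
ee_rot: [0.152, 0.988, -0.0, 0.002]
ft_force: [4.2, 0.2, 5.8]
grip_width: 0.001
grasp_force: 3.1
```

```bash
python3 -m crank '[[0,0,-0.002,0],[0,0,-0.004,0],[0,0,-0.006,0],[0,0,-0.008,0],[0,0,-0.008,0]]'
python3 -m crank '[[0,0,-0.001,0],[0,0,-0.003,0],[0,0,-0.005,0],[0,0,-0.007,0],[0,0,-0.007,0]]'
```

```text
clock: 11.0
position: [0.4439, -0.2462, 0.1465]
ee_rot: [0.153, 0.988, 0.0, -0.0]
ft_force: [0.2, 0.2, 1.4]
grip_width: 0.002
grasp_force: 0.5
clock: 11.42
position: [0.4441, -0.2464, 0.1495]
ee_rot: [0.153, 0.988, 0.0, -0.0]
ft_force: [0.2, 0.2, -0.1]
grip_width: -0.0
grasp_force: 0.0
```

Contact ended with the force falling smoothly to zero at pad height. Moving clear.

```bash
python3 -m crank '[[0,0,-0.02,0],[0,0,-0.07,0],[0,0,-0.14,0],[0,0,-0.22,0],[0,0,-0.25,0]]'
python3 -m crank '[[0.15,0.47,0,0],[0.15,0.47,0,0],[0.15,0.47,0,0],[0.15,0.47,0,0],[0.15,0.47,0,0]]'
python3 -m crank '[[0,0,0,0],[0,0,0,0],[0,0,0,0]]'
python3 - <<'E'
from h import *
for n in("scene","top"):
    c=cam(n); cv2.imwrite(f'pics/end_{n}.png',cv2.resize(c['color'][:,:,::-1],(800,600)))
E
```

```text
clock: 11.83
position: [0.445, -0.2473, 0.2538]
ee_rot: [0.153, 0.988, -0.0, 0.002]
ft_force: [0.7, -0.2, 0.7]
grip_width: 0.002
grasp_force: 0.0
clock: 12.25
position: [0.4433, -0.0457, 0.2503]
ee_rot: [0.152, 0.988, 0.0, 0.0]
ft_force: [1.1, 0.9, 0.2]
grip_width: -0.001
grasp_force: 0.0
clock: 12.5
position: [0.4437, -0.0497, 0.2499]
ee_rot: [0.153, 0.988, -0.0, 0.0]
ft_force: [0.6, -0.3, 0.1]
grip_width: -0.005
grasp_force: 0.0
```

View pics/end_scene.png

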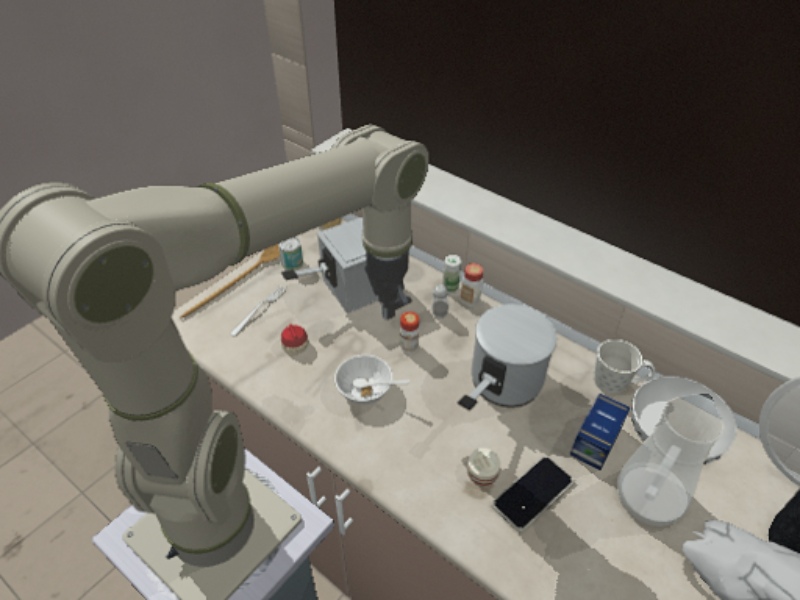

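View pics/end_top.png

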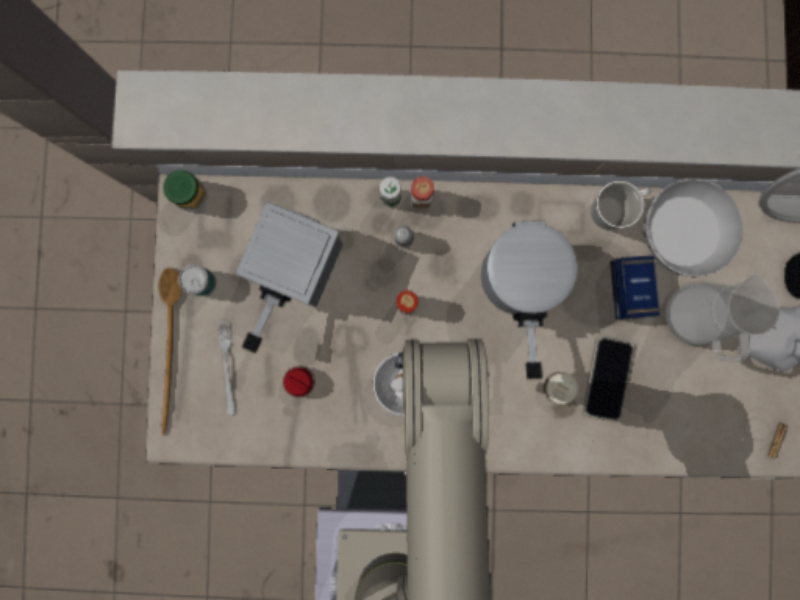

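Both lids are shut, with the round caddy's pad back at its start position: (534,370) in the top view and (468,401) in the scene view. The other things stand where they were and the gripper is clear, so I'm handing in.

```bash
python3 -c "from workcell import manip; print(manip.hand_in())"
```

```text
the job is handed in; nothing more can be done
None
```

I pressed the round caddy's lever to its stop, held the lid wide open for about 3.8 s, then let it up over roughly 2.3 s in contact until shut, moved clear with nothing else disturbed, and handed in at about 12.6 s.

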